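Unlatch and open the gate of the sample pen

ROBOT

A 6-joint arm with a two-finger parallel gripper is mounted at the origin on the work surface. World frame = base frame: x ahead of the robot, y to its left, z up, the work surface at z = 0. Lengths are in mm, angles in rad, forces in N, time in s.
With the tool pointing down it reaches from about 350 to 975 mm from the base axis. Payload 7.1 kg.
Tool frame: the origin (TCP) lies midway between the tips of the shut fingers; the grasp point (between the pads) lies pinch_z behind it (pinch_z is the distance from the TCP to the grasp point, in mm); z points along the fingers, y is the line along which they close (so a half turn about z gives the same grasp; the last joint's range is limited). The gripper opens to 88 mm and grips with 3 to 60 N. Pads are 20 mm wide; open, the fingers measure 115 mm over their backs; the gripper's body (75 mm by 178 mm) begins 61 mm behind the grasp point.
Start: joints at [-1.36, 0.423, 1.63, -0, 1.089, -0.019], TCP at [142.384, -608.549, 222.675] pointing down, gripper open.
Joint ranges: [-3, 3], [-0.9, 2.11], [0.09, 2.58], [-1.31, 4.45], [0.11, 2.69], [-2.54, 2.54]. Speed limits (rad/s): [2.39, 2.39, 3.01, 3.14, 3.14, 3.14].

INTERFACE

Orientations are given as a rotation vector (axis times angle).
In Python, from workcell import get_obs, get_image, close_job, pinch_z gives the robot as it stands.
- The arm moves only by the tool jog_arm, never from a script. Its argument "commands" is a list of rows, each a list of 3 entries, a list of its own where there are three numbers: the gripper command: -1 is shut, 1 is fully open, values between are in proportion, then the shift along the tool's x, y, z as a fraction of full scale, then the turn, a rotation vector about the tool's x, y, z as a fraction of full scale. In form: [[gripper, [tx, ty, tz], [rx, ry, rz]], ...]. A call has 1 to 10 rows; each row shifts and turns the commanded pose from where the row before left it, along the tool's axes as they then stand; what a row does not reach is not made up. Full scale, the value 1, is 0.1 m for a shift and 45 degrees for a turn. A row lasts 1/10 s, in which the tool goes at most 50 mm and 8.59 degrees, less where a joint would pass 70% of its speed; a pose out of reach is approached as far as the arm can. A call with a number of a shift or a turn outside -1 to 1 is refused whole. A call with a gripper value outside its range is refused whole. The fingers move at their own pace and stop on an object; the grip force is fixed at half the most. Time passes only in rows, so rows that do not move let the fingers close. It gives the time, the measured TCP pose, the force, the opening and the grip force at its end, in the units of the state.
- get_obs(): the state, without advancing time (a new reading comes with each control period).
- get_image(name): name is "scene" or "top" or "wrist"; returns a dict with "image" (400x640x3 uint8, blue, green, red), "z_map" (400x640 float32, mm along the optical axis (not along the pixel's ray), 0 where there is no reading), "intrinsics" (3x3 intrinsics, pixels), "k1" (the pictures are not rectified: a ray, as slopes to the right and down, at radius r is drawn at 1 + k1 r^2 times it, then the intrinsics apply), "eye" and "orientation" of the camera in the world; the wrist camera has in their place "mount" (4x4, takes a point from camera to tool coordinates, whose origin is the TCP and whose axes are the flange's). Camera axes: x right, y down, z forward; pixel columns grow to the right and rows downward; lengths in mm; the calibration is good to about 2 mm. A picture is of the moment at which its call begins: read the wrist's pose just before it.
- close_job(): hands the job in; it is judged then, once.
The state is a dict: "t": time; "qpos": joint angles; "qvel": joint speeds; "joint_torque": joint torques, N m; "ee_pos": TCP position; "orientation": TCP orientation; "ft_force": force on the tool from outside, world axes, zero at the start; "moment": the same for the moment, N m; "width": finger opening in mm; "grasp_force": force on a finger pad.
Only numpy, scipy, OpenCV 4.12 (cv2) and the standard library are available. Lean on these libraries where they do the work, as an engineer would, in place of code of your own. Each camera call takes 0.05 s, during which the arm holds its last target. There are 200 camera calls.

TASK

Press the red thumb dish gently down to lift the latch bar out of its keeper, and with the bar lifted swing the gate towards you until it stands square to the front of the pen (a quarter turn open). Let go so that the bar drops back and the gate stays standing there; do not force the latch or the gate (never more than about 16 N), and leave the paints, plate and other bench things where they are.

Things in the scene. Friction and masses are not known exactly. Their poses are not given: they have to be found in the camera images.
- gate: Gate of a low sample pen: lime-green frame, clear panel, 12 mm thick, from 18 to 146 mm above the bench. Origin on its upright hinge axis at bench height; z up; -y runs along the gate to its free end; -x is the normal of the face with the latch and the way it swings open (towards the robot when shut).
- gate_tip (a point): Top corner of the gate's free end, 240 mm from the hinge axis. The pen's two aluminium posts, 175 mm high, stand 25 mm beyond the hinge axis and 45 mm beyond this end; clear walls 106 mm high stand behind the gate.
- gate_hinge (a joint): Opening angle of the gate, rad: 0 shut, grows as it swings open (clockwise seen from above); 1.57 is square to the front of the pen; hard stop at 2.1. It stays where it is left (stiff hinge: friction about 0.2 N m). While latched it has 0.01 to 0.04 rad of play.
- latch (a joint): Lift of the steel latch bar, rad: 0 = level on its rest, grows as the thumb dish is pressed; hard stop at 0.42. The nose first clears the keeper's lip somewhere between 0.06 and 0.28 rad (unknown, it differs each time) and meets the buffer 0.03 to 0.04 rad later: find it by feel. Below the first angle the gate is held fast; at the buffer the resistance at the dish rises by some 6 N per mm.
- latch_pivot (a point): Pivot of the latch bar, on the face of the gate: 170 mm from the hinge axis, 22 mm in front of the gate's middle plane, 128 mm above the bench. The bar turns about the gate's x axis.
- latch_nose (a point): Nose of the bar (10 mm high, 8 mm thick), 92 mm from the pivot, in the dark steel keeper on the post. To come out it must rise above the keeper's front lip but stay under the stiff rubber buffer above: only about 3 mm to spare. The keeper's height is not measured. Once the gate is 0.12 rad open the nose is past both and may move freely.
- thumb_pad: Red thumb dish on the bar's tail, 70 mm from the pivot on the hinge side: 100 mm from the hinge axis, 36 mm in front of the gate's middle plane. Origin: centre of its floor, 144 mm above the bench at rest; z up, axes as the gate's at rest. Pressing takes about 1 to 4 N and lowers it by 70 mm x the latch angle: 4 to 21 mm until the bar is clear. It rises again when let go.
- dish_lip (a point): Top of the dish's outer lip. The floor is 52 x 52 mm; two lips 14 mm high and 4 mm thick stand along its edges at -x and +x, 44 mm apart inside; it is open at both y ends. Closed fingertips set in the dish can press it down and drag the gate open by this lip.
- well_plate: Multi-well plate, 86 x 128 x 14 mm, lying in the pen behind the gate; not to be moved. Origin at the centre of its underside.
- pot_teal: Paint pot with teal cap, 38 mm across, 50 mm high, standing in the pen; not to be moved. Origin under its centre.
- pot_pink: Paint pot with pink cap, 38 mm across, 50 mm high, standing in the pen; not to be moved. Origin under its centre.
- tape_roll: White roll of tape lying flat, 96 mm across, 24 mm high; not to be moved. Origin under its centre.
- palette: Round lime-green paint palette, 190 mm across, 12 mm high; not to be moved. Origin under its centre.
- dye_bottle: White bottle with orange cap, 44 mm across, 85 mm high; not to be moved. Origin under its centre.
- brush: Paint brush lying on the bench; not to be moved.

How it is judged (in metres and radians):
On the way, in this order (a step that is already met when the one before it is completed fails the run):
1. the latch bar is lifted with a finger on the thumb dish while the gate is still shut (value of joint latch above 0.05 rad and value of joint gate_hinge below 0.07 rad and contact force between the fingers and thumb_pad above 0.3 N), for 0.1 s.
2. the gate is swung out past the keeper (value of joint gate_hinge above 0.3 rad), for 0.1 s.
At the end, for the whole second after the job is handed in: The gate stands still, open square to the front of the pen (1.57 rad, within 0.22 rad), and the latch bar has dropped back to its level rest (under 0.03 rad) (value of joint gate_hinge between 1.35 and 1.79 rad and value of joint latch below 0.03 rad and velocity of joint gate_hinge between -0.03 and 0.03 rad/s); the robot touches nothing.
It fails at once if the robot presses or pulls the gate, its latch or its thumb dish with more than 18 N (contact force between any of the fingers, the arm and gate above 18 N).
It fails at once if one of the other bench things (plate, pots, tape, palette, bottle, brush) is moved by more than 15 mm (distance of any of well_plate, pot_teal, pot_pink, tape_roll, palette, dye_bottle, brush from where it was at the start of the episode above 0.015 m).
It also fails if it takes over 64 s, if anything falls off the work surface, if the arm or the gripper's body presses on something with over 40 N, if the wrist force passes 120 N, or if a joint passes its speed limit or range.

## Working session

There is one attempt and no reset: what is moved stays moved. The work goes in short steps, Python scripts to look and compute and a tool call to move; the robot and the scene stay as the last step left them, time stands still between calls to the robot, and variables do not carry over. Pictures are saved under pics/ and viewed, at most 10 in all, crops included, and the job is handed in when it is done.

Besides the shell and the picture viewer there is one more tool, called after "Request:" as a command line: name --argument value ..., lists and objects as JSON in quotes. jog_arm: Moves the arm, as the interface text tells. Its arguments: {"type":"object","properties":{"commands":{"type":"array","items":{"type":"array"}}},"required":["commands"]}

```bash
mkdir -p pics; cat > h.py <<'E'
import numpy as np, cv2
from scipy.spatial.transform import Rotation as R
from workcell import get_obs, get_image, close_job, pinch_z
def look(name):
    o=get_obs(); d=get_image(name)
    if "mount" in d:
        T=np.eye(4); T[:3,:3]=R.from_rotvec(o["orientation"]).as_matrix(); T[:3,3]=o["ee_pos"]; T=T@np.array(d["mount"])
    else:
        T=np.eye(4); q=np.array(d["orientation"]); T[:3,:3]=q if q.shape==(3,3) else R.from_rotvec(q).as_matrix(); T[:3,3]=d["eye"]
    d["T"]=T; return d
def cloud(d):
    K=np.array(d["intrinsics"]); v,u=np.mgrid[:400,:640].astype(float)
    p=cv2.undistortPoints(np.stack([u.ravel(),v.ravel()],1)[:,None],K,np.array([d["k1"],0,0,0.]))[:,0].reshape(400,640,2)
    z=d["z_map"][...,None]
    P=np.concatenate([p*z,z],2)@d["T"][:3,:3].T+d["T"][:3,3]
    P[d["z_map"]==0]=np.nan; return P
def red(d):
    h=cv2.cvtColor(d["image"],cv2.COLOR_BGR2HSV); return ((h[...,0]<8)|(h[...,0]>173))&(h[...,1]>140)&(h[...,2]>70)
E
python3 - <<'E'
from h import *
print(get_obs(), pinch_z)
for n in("scene","top"):
    d=look(n); cv2.imwrite(f"pics/{n}0.png",d["image"]); P=cloud(d); m=red(d).astype(np.uint8)
    print(n,d["T"][:3,3],d["k1"])
    c,l,s,ce=cv2.connectedComponentsWithStats(m)
    for i in range(1,c):
        if s[i,4]>30:
            q=P[l==i]; print(s[i],np.nanmedian(q,0).round(),np.nanpercentile(q,[3,97],axis=0).round())
E
```

```text
{'t': 0.0, 'qpos': array([-1.36000936e+00,  4.23807366e-01,  1.63070318e+00, -5.51510745e-06,
        1.08858763e+00, -1.90414360e-02]), 'qvel': array([ 4.26016871e-04,  4.20497265e-06, -2.41042104e-03,  6.56233133e-04,
        3.95407296e-04, -3.49546639e-04]), 'joint_torque': array([-2.28805635e-03, -5.44618106e+01, -2.73661155e+01,  6.40924461e-02,
        2.27945996e-02, -9.98950759e-05]), 'ee_pos': array([ 142.26253578, -608.01790353,  221.91741686]), 'orientation': array([-3.11938394e+00, -3.60051802e-01,  2.33905247e-04]), 'ft_force': array([ 0.4485121 , -0.90112993,  0.92818109]), 'moment': array([-0.04934541, -0.0275316 , -0.04084367]), 'grasp_force': 0.0, 'width': 87.61318844873836} 18.700000000000003
scene [1013.91558522 -424.66462909  826.33177466] 0.016694387226370767
[331 177  29  23 405] [558.  75. 146.] [[430.  46.   1.]
 [594. 210. 159.]]
top [ 432.3630111    28.35877115 1243.30265473] -0.07551376274508792
[287 180  21  22 340] [568.  74. 144.] [[543.  50. 139.]
 [593. 100. 160.]]
[ 556  267   42   45 1463] [ 301. -736.  161.] [[ 245. -793.  155.]
 [ 356. -680.  165.]]
```

View pics/scene0.png

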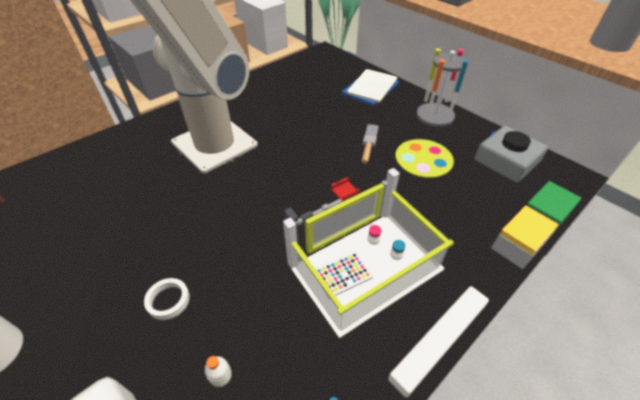

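View pics/top0.png

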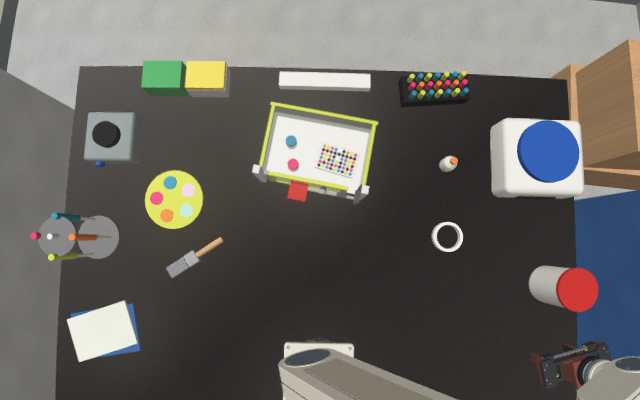

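Both views show the pen in the upper middle. In the top view the red dish is at about (297,191), the hinge post at (258,170) and the keeper post at (362,190). The opening area towards the robot is clear. Next I measure the gate's direction and hinge.

```bash
python3 - <<'E'
from h import *
d=look("top");P=cloud(d)
m=(P[...,2]>167)&(P[...,2]<185); m[:, :200]=0; m[:,420:]=0; m[240:]=0;m[:140]=0
c,l,s,ce=cv2.connectedComponentsWithStats(m.astype(np.uint8))
for i in range(1,c):
    if s[i,4]>8: print(s[i],np.median(P[l==i],0).round(1),np.ptp(P[l==i],axis=0))
h=cv2.cvtColor(d["image"],cv2.COLOR_BGR2HSV)
g=(h[...,0]>22)&(h[...,0]<40)&(h[...,1]>120)&(P[...,2]>136)&(P[...,2]<156)
g[:, :240]=0;g[:,400:]=0
q=P[g]; 
if len(q):
    vx,vy,x,y=cv2.fitLine(q[:,:2].astype(np.float32),cv2.DIST_HUBER,0,.01,.01).ravel(); print(len(q),vx,vy,x,y,np.median(q,0))
    t=(q[:,:2]-[x,y])@[vx,vy]; print(np.array([x,y])+np.outer(np.percentile(t,[0,2,98,100]),[vx,vy]))
r=red(d); r[:,400:]=0
(c2,sz,a)=cv2.minAreaRect(P[r&(P[...,2]<170)][:,:2].astype(np.float32)); print(c2,sz,a)
cv2.imwrite("pics/c.png",cv2.resize(d["image"][130:230,230:390],None,fx=5,fy=5,interpolation=2))
E
```

```text
[252 164   9  10  63] [625.1 190.2 175.3] [24.91482576 21.80887859 12.8389275 ]
[354 185  15  18 140] [ 565.1 -101.2  172.6] [48.29317555 38.76329514 10.9643234 ]
275 0.17133406 0.985213 597.6719 45.047123 [597.34394811  44.77942914 145.49457077]
[[578.17107691 -67.08726325]
 [579.05587456 -61.99945907]
 [616.62933469 154.05717966]
 [617.62436805 159.77886628]]
(598.6888427734375, 282.78118896484375) (471.61273193359375, 117.4747543334961) 89.75582885742188
```

View pics/c.png

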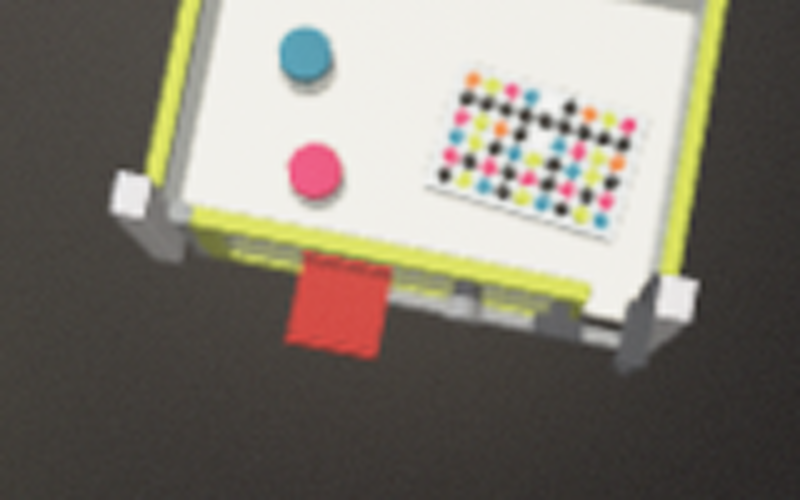

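The crop shows the gate's top rail from about (190,215) to (590,290), with the red dish centred at (340,305). The measurements agree with each other:

- **Hinge:** about (621,166). The post at +25 mm is predicted at (625,191), and I measured (625,190).
- **Dish:** about (568,74).
- **Gate heading:** u = (0.171,0.985).

I'll now move above the dish and line up the tool's y with the gate's y.

Request:
jog_arm --commands '[[-1,[0.335,-0.334,0],[0,0,0]],[-1,[0.335,-0.334,0],[0,0,0]],[-1,[0.335,-0.334,0],[0,0,0]],[-1,[0.335,-0.334,0],[0,0,0]],[-1,[0.335,-0.334,0],[0,0,0]],[-1,[0.335,-0.334,0],[0,0,0]],[-1,[0.335,-0.334,0],[0,0,0]],[-1,[0.335,-0.334,0],[0,0,0]],[-1,[0.335,-0.334,0],[0,0,0]],[-1,[0.335,-0.334,0],[0,0,0]]]'

```text
t: 1.15
ee_pos: [393.1, -205.3, 222.8]
orientation: [3.121, 0.36, 0.0]
ft_force: [1.8, -1.1, -0.4]
width: 11.1
grasp_force: 0.0
```

Request:
jog_arm --commands '[[-1,[0.335,-0.334,0],[0,0,0]],[-1,[0.335,-0.334,0],[0,0,0]],[-1,[0.335,-0.334,0],[0,0,0]],[-1,[0.335,-0.334,0],[0,0,0]],[-1,[0.335,-0.334,0],[0,0,0]],[-1,[0.335,-0.334,0],[0,0,0]],[-1,[0.335,-0.334,0],[0,0,0]],[-1,[0,0,0],[0,0,-0.18]],[-1,[0,0,0],[0,0,-0.18]],[-1,[0,0,0],[0,0,-0.18]]]'

```text
t: 2.15
ee_pos: [567.4, 74.7, 222.2]
orientation: [-2.971, -1.019, 0.001]
ft_force: [-0.1, -0.2, 0.3]
width: 0.4
grasp_force: 0.0
```

Request:
jog_arm --commands '[[-1,[0,0,0],[0,0,-0.18]],[-1,[0,0,0],[0,0,-0.18]],[-1,[0,0,0],[0,0,-0.18]],[-1,[0,0,0],[0,0,-0.18]],[-1,[0,0,0],[0,0,-0.18]],[-1,[0,0,0],[0,0,-0.18]],[-1,[0,0,0],[0,0,-0.18]],[-1,[0,0,0],[0,0,-0.18]],[-1,[0,0,0],[0,0,-0.18]],[-1,[0,0,0],[0,0,-0.18]]]'

```text
t: 3.15
ee_pos: [567.4, 74.0, 222.4]
orientation: [-1.599, -2.704, 0.0]
ft_force: [-0.0, -0.1, 0.3]
width: 0.1
grasp_force: 0.0
```

Request:
jog_arm --commands '[[-1,[0,0,0],[0,0,-0.18]],[-1,[0,0,0],[0,0,-0.18]],[-1,[0,0,0],[0,0,-0.18]],[-1,[0,0,0],[0,0,-0.18]],[-1,[0,0,0],[0,0,-0.18]],[-1,[0,0,0],[0,0,-0.18]],[-1,[0,0,0],[0,0,-0.07]],[-1,[0,0,0],[0,0,0]]]'

```text
t: 3.95
ee_pos: [567.4, 74.0, 222.4]
orientation: [-0.267, -3.13, 0.0]
ft_force: [0.1, -0.3, 0.7]
width: 0.8
grasp_force: 0.0
```

```bash
python3 - <<'E'
from h import *
o=get_obs(); print(o["t"],o["ee_pos"],o["qpos"],o["ft_force"],o["width"]); Rm=R.from_rotvec(o["orientation"]).as_matrix(); print(Rm.round(3))
d=look("wrist");P=cloud(d);m=red(d); cv2.imwrite("pics/w0.png",d["image"])
q=P[m]; print(m.sum()); 
for lo,hi in((138,149),(153,163)):
    a=q[(q[:,2]>lo)&(q[:,2]<hi)]
    if len(a)>5: print(len(a),np.median(a,0),cv2.minAreaRect(a[:,:2].astype(np.float32)))
E
```

```text
3.95 [567.37511389  74.02776431 222.44569694] [ 1.08926522e-01  3.46664009e-01  1.74863739e+00  3.34664386e-05
  1.04682391e+00 -1.29147906e+00] [ 0.05990241 -0.29417071  0.70905746] 0.8317664061083458
[[-0.986  0.17  -0.001]
 [ 0.17   0.986 -0.   ]
 [ 0.001 -0.    -1.   ]]
7148
2912 [564.72491506  74.28197345 143.89680961] ((564.378662109375, 74.07049560546875), (51.967342376708984, 48.690093994140625), 80.24376678466797)
544 [543.66492054  77.38385534 157.49735904] ((565.6243896484375, 73.77079772949219), (51.34720230102539, 51.21612548828125), 80.20440673828125)
```

View pics/w0.png

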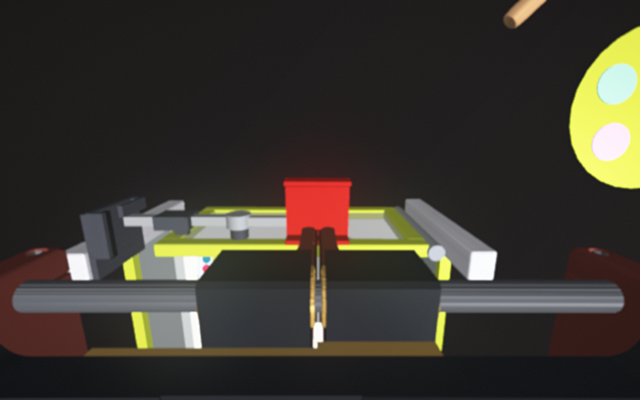

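The wrist view shows the closed fingers at (318,235), right in line with the red dish at (318,210). The latch bar and keeper are to the left at (100,230). The dish centre is about (566,74), its floor at 144 and its lip at 157.5, all matching the given sizes. I'll descend into the dish and press in small steps.

Request:
jog_arm --commands '[[-1,[0.01,0,0.3],[0,0,0]],[-1,[0,0,0.3],[0,0,0]],[-1,[0,0,0.1],[0,0,0]],[-1,[0,0,0.03],[0,0,0]],[-1,[0,0,0],[0,0,0]]]'

```text
t: 4.5
ee_pos: [567.0, 74.3, 150.0]
orientation: [0.269, 3.13, 0.0]
ft_force: [0.6, -1.1, 0.2]
width: 0.4
grasp_force: 0.0
```

Request:
jog_arm --commands '[[-1,[0,0,0.02],[0,0,0]],[-1,[0,0,0.02],[0,0,0]],[-1,[0,0,0.02],[0,0,0]],[-1,[0,0,0],[0,0,0]]]'

```text
t: 4.9
ee_pos: [566.9, 74.3, 144.0]
orientation: [0.268, 3.129, 0.0]
ft_force: [-0.1, -0.4, 0.2]
width: 0.5
grasp_force: 0.2
```

Request:
jog_arm --commands '[[-1,[0,0,0.01],[0,0,0]],[-1,[0,0,0.01],[0,0,0]],[-1,[0,0,0],[0,0,0]]]'

```text
t: 5.2
ee_pos: [566.7, 74.3, 141.7]
orientation: [0.268, 3.13, 0.0]
ft_force: [0.2, 0.1, 1.3]
width: 0.8
grasp_force: 0.5
```

Request:
jog_arm --commands '[[-1,[0,0,0.01],[0,0,0]],[-1,[0,0,0],[0,0,0]]]'

```text
t: 5.4
ee_pos: [566.6, 74.2, 140.6]
orientation: [0.268, 3.13, -0.0]
ft_force: [0.4, 0.4, 0.1]
width: 0.1
grasp_force: 0.4
```

Request:
jog_arm --commands '[[-1,[0,0,0.01],[0,0,0]],[-1,[0,0,0],[0,0,0]]]'

```text
t: 5.6
ee_pos: [566.5, 74.2, 139.5]
orientation: [-0.268, -3.13, 0.0]
ft_force: [0.1, 0.7, 0.9]
width: 0.6
grasp_force: 0.4
```

Request:
jog_arm --commands '[[-1,[0,0,0.01],[0,0,0]],[-1,[0,0,0],[0,0,0]]]'

```text
t: 5.8
ee_pos: [566.5, 74.2, 138.5]
orientation: [-0.268, -3.13, 0.0]
ft_force: [0.3, 1.0, 0.9]
width: 0.3
grasp_force: 0.3
```

Request:
jog_arm --commands '[[-1,[0,0,0.01],[0,0,0]],[-1,[0,0,0],[0,0,0]]]'

```text
t: 6.0
ee_pos: [566.5, 74.2, 137.5]
orientation: [-0.268, -3.13, 0.0]
ft_force: [-0.1, -0.8, 1.6]
width: 0.5
grasp_force: 0.3
```

Request:
jog_arm --commands '[[-1,[0,0,0.01],[0,0,0]],[-1,[0,0,0],[0,0,0]]]'

```text
t: 6.2
ee_pos: [566.5, 74.2, 136.5]
orientation: [-0.268, -3.13, 0.0]
ft_force: [-0.0, 0.2, 0.9]
width: 0.4
grasp_force: 0.3
```

Request:
jog_arm --commands '[[-1,[0,0,0.01],[0,0,0]],[-1,[0,0,0],[0,0,0]]]'

```text
t: 6.4
ee_pos: [566.6, 74.2, 135.6]
orientation: [-0.268, -3.13, 0.0]
ft_force: [0.5, 0.6, 0.3]
width: 0.6
grasp_force: 0.3
```

Request:
jog_arm --commands '[[-1,[0,0,0.01],[0,0,0]],[-1,[0,0,0],[0,0,0]]]'

```text
t: 6.6
ee_pos: [566.5, 74.2, 134.5]
orientation: [-0.268, -3.13, 0.0]
ft_force: [-0.9, 0.7, 0.5]
width: 0.4
grasp_force: 0.3
```

```bash
python3 - <<'E'
from h import *
f=[]
for i in range(4):
    d=look("wrist"); f.append(get_obs()["ft_force"])
P=cloud(d);q=P[red(d)]; 
u=np.array([.171,.985,0]);v=np.array([-.985,.171,0]);c=np.array([566.5,74,0])
a=(q-c)@u;b=(q-c)@v
print(np.mean(f,0),np.nanpercentile(q[:,2],[3,25,50,75,97]))
for lo,hi in((-26,-18),(-12,-4),(4,12),(18,26)):
    s=(a>lo)&(a<hi); print(lo,[ (int((s&(b>l)&(b<l+4)).sum()),round(float(np.nanmedian(q[s&(b>l)&(b<l+4),2])),1)) for l in (10,14,21,23)])
cv2.imwrite("pics/w1.png",cv2.resize(d["image"][100:300,40:540],None,fx=1.6,fy=1.6))
E
```

```text
[0.17510579 0.76147618 0.72288909] [  0.8673944  135.30215876 140.22894049 149.23023381 184.07838048]
-26 [(77, 136.6), (79, 136.6), (40, 150.2), (135, 146.8)]
-12 [(277, 147.4), (91, 134.6), (79, 148.7), (217, 146.5)]
4 [(263, 152.5), (17, 131.9), (51, 146.4), (188, 142.5)]
18 [(0, nan), (3, 129.6), (17, 144.1), (150, 138.2)]
  return np.nanmean(a, axis, out=out, keepdims=keepdims)
```

View pics/w1.png

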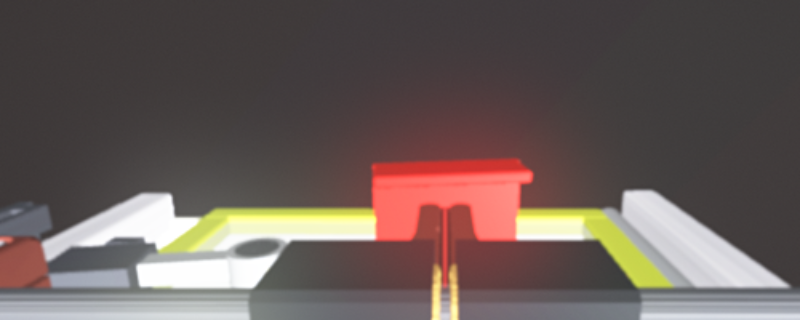

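The crop shows the fingers in the dish at about (447,225) and the dish tilted as it goes down, by about 0.16 rad. The bar is lifting, so I keep pressing.

Request:
jog_arm --commands '[[-1,[0,0,0.01],[0,0,0]],[-1,[0,0,0],[0,0,0]]]'

```text
t: 7.0
ee_pos: [566.5, 74.2, 133.6]
orientation: [-0.268, -3.13, 0.0]
ft_force: [0.3, 0.4, 0.5]
width: 0.7
grasp_force: 0.2
```

Request:
jog_arm --commands '[[-1,[0,0,0.01],[0,0,0]],[-1,[0,0,0],[0,0,0]]]'

```text
t: 7.2
ee_pos: [566.6, 74.2, 132.6]
orientation: [0.268, 3.13, 0.0]
ft_force: [-0.5, 0.9, 1.7]
width: 0.6
grasp_force: 0.2
```

Request:
jog_arm --commands '[[-1,[0,0,0.01],[0,0,0]],[-1,[0,0,0],[0,0,0]]]'

```text
t: 7.4
ee_pos: [566.6, 74.2, 131.6]
orientation: [0.268, 3.13, 0.0]
ft_force: [0.5, 1.3, -0.2]
width: 0.5
grasp_force: 0.2
```

Request:
jog_arm --commands '[[-1,[0,0,0.01],[0,0,0]],[-1,[0,0,0],[0,0,0]]]'

```text
t: 7.6
ee_pos: [566.6, 74.2, 130.6]
orientation: [-0.268, -3.13, -0.0]
ft_force: [-0.3, 0.3, 0.1]
width: 0.3
grasp_force: 0.2
```

Request:
jog_arm --commands '[[-1,[0,0,0.01],[0,0,0]],[-1,[0,0,0],[0,0,0]]]'

```text
t: 7.8
ee_pos: [566.6, 74.2, 129.6]
orientation: [-0.268, -3.13, 0.0]
ft_force: [0.2, -0.6, 0.1]
width: 0.4
grasp_force: 0.2
```

Request:
jog_arm --commands '[[-1,[0,0,0.01],[0,0,0]],[-1,[0,0,0],[0,0,0]]]'

```text
t: 8.0
ee_pos: [566.6, 74.2, 128.6]
orientation: [0.268, 3.13, -0.0]
ft_force: [-0.0, 0.6, 0.2]
width: 0.6
grasp_force: 0.2
```

```bash
python3 - <<'E'
from h import *
f=[]
for i in range(5):
    d=look("wrist"); o=get_obs(); f.append(np.r_[o["ft_force"],o["moment"]])
P=cloud(d);q=P[red(d)]; u=np.array([.171,.985,0]);v=np.array([-.985,.171,0]);c=np.array([566.5,74,0])
a=(q-c)@u;b=(q-c)@v; s=(b>22)&(b<28)&(abs(a)<27)&(q[:,2]<175)&(q[:,2]>120)
print(np.mean(f,0).round(3),np.polyfit(a[s],q[s,2],1))
s=(b>14)&(b<20)&(abs(a)<27)&(q[:,2]<150)&(q[:,2]>110); print(np.polyfit(a[s],q[s,2],1))
cv2.imwrite("pics/w2.png",cv2.resize(d["image"][100:300,40:540],None,fx=1.6,fy=1.6))
E
```

```text
[-0.013  0.422  0.411  0.12  -0.178 -0.007] [ -0.24656584 135.67166212]
[ -0.21953333 127.01302308]
```

View pics/w2.png

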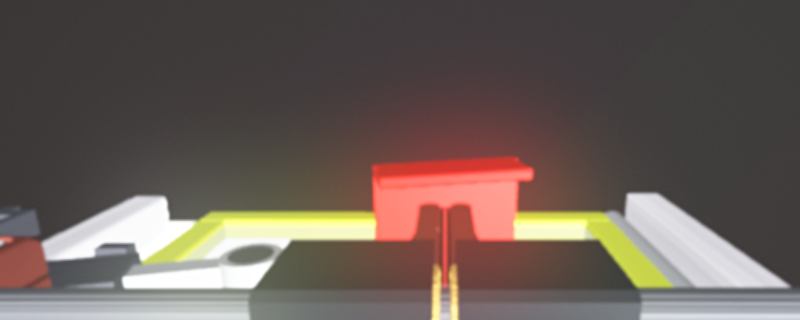

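The dish is still following the fingers, with a tilt of about 0.24 rad (dish at (450,200) in the crop). I continue until I feel the buffer.

Request:
jog_arm --commands '[[-1,[0,0,0.01],[0,0,0]],[-1,[0,0,0],[0,0,0]]]'

```text
t: 8.45
ee_pos: [566.6, 74.2, 127.6]
orientation: [0.268, 3.13, -0.0]
ft_force: [-0.3, -0.5, -0.0]
width: 0.2
grasp_force: 0.2
```

Request:
jog_arm --commands '[[-1,[0,0,0.01],[0,0,0]],[-1,[0,0,0],[0,0,0]]]'

```text
t: 8.65
ee_pos: [566.6, 74.2, 126.8]
orientation: [0.268, 3.13, -0.0]
ft_force: [-0.7, 0.6, 2.1]
width: 0.9
grasp_force: 1.2
```

Request:
jog_arm --commands '[[-1,[0,0,0.01],[0,0,0]],[-1,[0,0,0],[0,0,0]]]'

```text
t: 8.85
ee_pos: [566.7, 74.1, 126.3]
orientation: [0.268, 3.13, -0.0]
ft_force: [-2.0, -1.6, 7.9]
width: 0.3
grasp_force: 3.8
```

The force rose at z≈127, so that is the buffer. I back off to about 128, in the middle of the window, then take up the gap to the outer lip.

Request:
jog_arm --commands '[[-1,[0,0,-0.022],[0,0,0]],[-1,[0.03,0,0],[0,0,0]],[-1,[0.03,0,0],[0,0,0]],[-1,[0.02,0,0],[0,0,0]],[-1,[0,0,0],[0,0,0]]]'

```text
t: 9.35
ee_pos: [558.2, 75.6, 127.7]
orientation: [-0.268, -3.129, 0.0]
ft_force: [0.1, 0.2, 1.0]
width: 0.7
grasp_force: 0.5
```

Request:
jog_arm --commands '[[-1,[0.015,0,0],[0,0,0]],[-1,[0.015,0,0],[0,0,0]],[-1,[0,0,0],[0,0,0]]]'

```text
t: 9.65
ee_pos: [556.2, 76.3, 128.1]
orientation: [0.268, 3.129, 0.001]
ft_force: [2.5, 1.4, 0.0]
width: 0.7
grasp_force: 1.1
```

Request:
jog_arm --commands '[[-1,[0.01,0.003,0],[0,0,0.01]],[-1,[0.01,0.003,0],[0,0,0.01]],[-1,[0,0,0],[0,0,0]]]'

```text
t: 9.95
ee_pos: [554.5, 77.4, 128.2]
orientation: [0.293, 3.126, 0.001]
ft_force: [3.6, 2.5, -0.2]
width: 0.5
grasp_force: 2.0
```

Request:
jog_arm --commands '[[-1,[0.01,0.003,0],[0,0,0.01]],[-1,[0,0,0],[0,0,0]]]'

```text
t: 10.15
ee_pos: [553.7, 77.9, 128.2]
orientation: [0.305, 3.125, 0.001]
ft_force: [4.2, 2.7, 1.1]
width: 0.5
grasp_force: 2.2
```

Request:
jog_arm --commands '[[-1,[0.01,0.003,0.002],[0,0,0.01]],[-1,[0.01,0.003,0],[0,0,0.01]],[-1,[0,0,0],[0,0,0]]]'

```text
t: 10.45
ee_pos: [552.2, 79.0, 128.2]
orientation: [0.33, 3.122, 0.002]
ft_force: [4.5, 2.6, 1.0]
width: 0.5
grasp_force: 2.7
```

Request:
jog_arm --commands '[[-1,[0.01,0.004,0],[0,0,0.013]],[-1,[0.01,0.004,0],[0,0,0.013]],[-1,[0,0,0],[0,0,0]]]'

```text
t: 10.75
ee_pos: [550.5, 80.2, 128.2]
orientation: [0.362, 3.118, 0.002]
ft_force: [5.2, 3.5, 1.1]
width: 0.5
grasp_force: 2.8
```

Request:
jog_arm --commands '[[-1,[0.01,0.008,0],[0,0,0.013]],[-1,[0.01,0.008,0],[0,0,0.013]],[-1,[0,0,0],[0,0,0]]]'

```text
t: 11.05
ee_pos: [548.4, 82.1, 128.0]
orientation: [0.393, 3.115, 0.001]
ft_force: [4.2, 2.7, 2.2]
width: 0.1
grasp_force: 2.9
```

Request:
jog_arm --commands '[[-1,[0.01,0.006,0],[0,0,0.013]],[-1,[0.01,0.006,0],[0,0,0.013]],[-1,[0.01,0.006,0],[0,0,0.013]],[-1,[0,0,0],[0,0,0]]]'

```text
t: 11.45
ee_pos: [545.7, 84.5, 127.9]
orientation: [0.441, 3.11, 0.001]
ft_force: [5.1, 1.5, 2.0]
width: 0.6
grasp_force: 3.0
```

```bash
python3 - <<'E'
from h import *
o=get_obs();d=look("top");P=cloud(d); print(o["ee_pos"],o["ft_force"])
h=cv2.cvtColor(d["image"],cv2.COLOR_BGR2HSV)
g=(h[...,0]>22)&(h[...,0]<40)&(h[...,1]>120)&(P[...,2]>136)&(P[...,2]<156); g[:,:240]=0;g[:,400:]=0
q=P[g]; print(len(q)); 
if len(q)>20:
    vx,vy,x,y=cv2.fitLine(q[:,:2].astype(np.float32),cv2.DIST_HUBER,0,.01,.01).ravel(); print(vx,vy,x,y,np.arctan2(vx,vy)-0.172)
cv2.imwrite("pics/t1.png",cv2.resize(d["image"][120:240,220:400],None,fx=4,fy=4))
E
```

```text
[545.7410293   84.45699187 127.92044166] [5.09960622 1.47408834 2.01452611]
88
0.35135886 0.93624085 560.4012 -29.159798 0.1870221
```

View pics/t1.png

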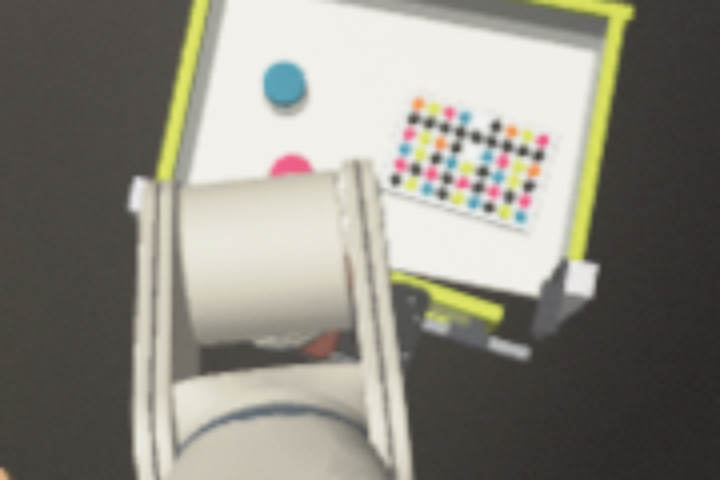

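The crop shows the bar's nose, at (525,352), clear of the keeper, and the gate's free end, at (500,310), swung out by about 0.15–0.19 rad. I keep swinging along the arc and ease up gradually.

Request:
jog_arm --commands '[[-1,[0.02,0.01,0],[0,0,0.03]],[-1,[0.02,0.01,0],[0,0,0.03]],[-1,[0.03,0.015,0],[0,0,0.04]],[-1,[0.03,0.015,0],[0,0,0.04]],[-1,[0.03,0.015,0],[0,0,0.04]],[-1,[0,0,0],[0,0,0]]]'

```text
t: 12.1
ee_pos: [535.4, 95.0, 127.9]
orientation: [0.66, 3.071, 0.001]
ft_force: [3.4, 2.0, 1.4]
width: 0.4
grasp_force: 2.7
```

Request:
jog_arm --commands '[[-1,[0.03,0.015,0],[0,0,0.04]],[-1,[0.03,0.015,-0.02],[0,0,0.04]],[-1,[0.03,0.015,-0.02],[0,0,0.04]],[-1,[0.03,0.015,-0.02],[0,0,0.04]],[-1,[0.03,0.015,-0.02],[0,0,0.04]],[-1,[0,0,0],[0,0,0]]]'

```text
t: 12.7
ee_pos: [524.4, 108.1, 135.5]
orientation: [-0.897, -3.009, 0.002]
ft_force: [0.6, -0.5, -0.2]
width: 0.5
grasp_force: 0.4
```

Request:
jog_arm --commands '[[-1,[0.03,0.015,-0.02],[0,0,0.04]],[-1,[0.03,0.015,-0.02],[0,0,0.04]],[-1,[0.03,0.015,-0.02],[0,0,0.04]],[-1,[0.03,0.015,0],[0,0,0.04]],[-1,[0.03,0.015,0],[0,0,0.04]],[-1,[0,0,0],[0,0,0]]]'

```text
t: 13.3
ee_pos: [516.6, 123.0, 141.1]
orientation: [-1.129, -2.929, 0.003]
ft_force: [-0.3, -0.6, 1.3]
width: 0.9
grasp_force: 0.6
```

```bash
cat > g.py <<'E'
from h import *
o=get_obs();print(o["t"],o["ee_pos"],o["ft_force"]); H=np.array([620.6,166.3])
for n in("wrist","scene"):
    d=look(n);P=cloud(d); h=cv2.cvtColor(d["image"],cv2.COLOR_BGR2HSV)
    g=(h[...,0]>22)&(h[...,0]<40)&(h[...,1]>110)&(P[...,2]>140)&(P[...,2]<153); q=P[g][:,:2]-H
    u=np.array([.171,.985]);q=q[(q@np.array([-.985,.171])>15)&(np.hypot(*q.T)<250)]
    r=P[red(d)];r=r[(r[:,2]>125)&(r[:,2]<170)&(np.hypot(r[:,0]-620,r[:,1]-166)<160)]
    print(n,len(q),"gate",(np.median(np.arctan2(-u[0],-u[1])*0+((np.arctan2(-u[1],-u[0])-np.arctan2(q[:,1],q[:,0]))%(2*np.pi))) if len(q) else None),"red",len(r),np.median(r,0) if len(r) else None)
    cv2.imwrite(f"pics/g_{n}_{o['t']:.1f}.png",d["image"])
E
python3 g.py; ls pics
```

```text
13.3 [516.62436522 122.98294766 141.08612787] [-0.31950435 -0.5544458   1.34913143]
wrist 1922 gate 0.5846604135044444 red 2802 [508.34945447 133.8322682  148.37512459]
scene 381 gate 0.5610165183074456 red 239 [522.54201492 116.5326871  143.70736005]
c.png
g_scene_13.3.png
g_wrist_13.3.png
scene0.png
t1.png
top0.png
w0.png
w1.png
w2.png
```

Two views put the gate at about 0.57 rad and following. I keep dragging by the lip with the tip a little higher.

Request:
jog_arm --commands '[[-1,[0.04,0.021,-0.02],[0,0,0.051]],[-1,[0.04,0.021,-0.02],[0,0,0.051]],[-1,[0.04,0.021,-0.02],[0,0,0.051]],[-1,[0.04,0.021,0],[0,0,0.051]],[-1,[0.04,0.021,0],[0,0,0.051]],[-1,[0.04,0.021,0],[0,0,0.051]],[-1,[0.04,0.021,0],[0,0,0.051]],[-1,[0.04,0.021,0],[0,0,0.051]],[-1,[0,0,0],[0,0,0]]]'

```text
t: 14.3
ee_pos: [510.0, 158.5, 147.4]
orientation: [-1.583, -2.713, 0.001]
ft_force: [-0.3, -0.4, 0.4]
width: 0.5
grasp_force: 0.0
```

```bash
python3 g.py
```

```text
14.3 [510.01562054 158.47492988 147.3803186 ] [-0.34333294 -0.42104228  0.39042093]
wrist 127 gate 0.8781510863922921 red 2511 [501.86091714 168.50339259 148.98156111]
scene 361 gate 0.8738105191581986 red 251 [516.91574471 149.0398122  148.54827158]
```

Request:
jog_arm --commands '[[-1,[0.04,0.02,0],[0,0,0.051]],[-1,[0.04,0.02,0],[0,0,0.051]],[-1,[0.04,0.02,0],[0,0,0.051]],[-1,[0.04,0.02,0],[0,0,0.051]],[-1,[0.04,0.02,0],[0,0,0.051]],[-1,[0.04,0.02,0],[0,0,0.051]],[-1,[0.04,0.02,0],[0,0,0.051]],[-1,[0.04,0.02,0],[0,0,0.051]],[-1,[0.04,0.02,0],[0,0,0.051]],[-1,[0,0,0],[0,0,0]]]'

```text
t: 15.4
ee_pos: [515.0, 198.2, 147.6]
orientation: [-2.044, -2.385, 0.0]
ft_force: [0.4, -0.7, -0.6]
width: 0.6
grasp_force: 0.1
```

```bash
python3 g.py
```

```text
15.4 [514.95689621 198.24633712 147.56380631] [ 0.39258449 -0.71399186 -0.55904479]
wrist 1026 gate 1.2526393812295296 red 2632 [511.14799408 210.99278543 150.20661716]
scene 334 gate 1.2320165599194803 red 231 [522.74048755 186.40441802 147.35678796]
```

Request:
jog_arm --commands '[[-1,[0.04,0.02,0],[0,0,0.051]],[-1,[0.04,0.02,0],[0,0,0.051]],[-1,[0.04,0.02,0],[0,0,0.051]],[-1,[0.04,0.02,0],[0,0,0.051]],[-1,[0.04,0.02,0],[0,0,0.051]],[-1,[0.04,0.02,0],[0,0,0.051]],[-1,[0.03,0.015,0],[0,0,0.038]],[-1,[0.02,0.01,0],[0,0,0.025]],[-1,[0,0,0],[0,0,0]]]'

```text
t: 16.4
ee_pos: [528.7, 227.3, 147.6]
orientation: [2.368, 2.065, -0.0]
ft_force: [1.6, -2.8, -0.1]
width: 0.3
grasp_force: 1.0
```

```bash
python3 g.py
```

```text
16.4 [528.68975018 227.328952   147.58438034] [ 1.55471192 -2.79453893 -0.09932411]
wrist 994 gate 1.54313943959847 red 2604 [529.15408168 239.98149934 150.22833447]
scene 299 gate 1.5229455540152577 red 214 [535.57039125 214.67830047 146.63794599]
```

The gate is at about 1.53 rad. I release the lip and lift straight out.

Request:
jog_arm --commands '[[-1,[-0.03,0,0],[0,0,0]],[-1,[-0.04,0,0],[0,0,0]],[-1,[0,0,-0.1],[0,0,0]],[-1,[0,0,-0.3],[0,0,0]],[-1,[0,0,-0.45],[0,0,0]],[-1,[0,0,-0.45],[0,0,0]],[-1,[0,0,0],[0,0,0]]]'

```text
t: 17.2
ee_pos: [531.0, 222.0, 285.2]
orientation: [2.365, 2.062, 0.018]
ft_force: [1.0, 0.3, 0.6]
width: 0.6
grasp_force: 0.0
```

```bash
python3 g.py; ls pics|tail -20
```

```text
17.2 [530.95451915 222.02271555 285.17435532] [0.98426987 0.33603664 0.59676087]
wrist 2079 gate 1.565012277045465 red 2618 [525.82377651 217.37844223 144.18210791]
scene 306 gate 1.5205379988556236 red 274 [529.39434913 221.60189471 145.76418289]
c.png
g_scene_13.3.png
g_scene_14.3.png
g_scene_15.4.png
g_scene_16.4.png
g_scene_17.2.png
g_wrist_13.3.png
g_wrist_14.3.png
g_wrist_15.4.png
g_wrist_16.4.png
g_wrist_17.2.png
scene0.png
t1.png
top0.png
w0.png
w1.png
w2.png
```

View pics/g_wrist_17.2.png

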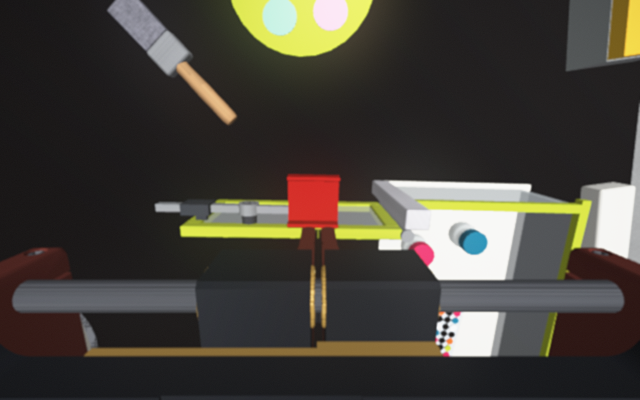

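The gate (180–405, 232) stands square to the pen front. The bar (160–290, 208) is level, the dish floor is back at z 144, and the fingers are clear. Handing in.

```bash
python3 -c "
from workcell import close_job; print(close_job())"
```

```text
the job is handed in; nothing more can be done
None
```

The gate was unlatched and swung open to about 1.55 rad (target 1.57), the latch bar has dropped back level, the arm is clear of everything, and the job was handed in at about 17 s; the hand-in returned no verdict.

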